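# Load the drilling jig and hold its drill plate half open

## Robot

A 7-joint arm with a two-finger parallel gripper is mounted at the origin on a cart in front of the work surface, level with it; the furniture and walls round the work are solid. World frame = base frame: x ahead of the robot, y to its left, z up, the work surface at z = 0. Lengths are in m, angles in rad, forces in N, time in s.
With the tool pointing down it reaches from about 0.4 to 0.875 m from the base axis. Payload 19.3 kg.
Tool frame: the origin (TCP) lies at the very end of the fingers, on their centre line; the grasp point (between the pads) lies 19 mm behind it; z points along the fingers, y is the line along which they close (so a half turn about z gives the same grasp; the last joint's range is limited). The gripper opens to 85 mm and grips with 20 to 120 N. Pads are 22 mm wide; open, the fingers measure 114 mm over their backs; the gripper's body (76 mm by 85 mm) begins 54 mm behind the grasp point. The pads swing forward as they close: fully open they stand 13 mm farther back than shut.
Start: joints at [1.153, 0.521, -0.036, 1.599, 0.021, 1.021, -0.113], TCP at [0.213, -0.588, 0.209] pointing down, gripper open.
Joint ranges: [-2.91, 2.91], [-0.3, 2.13], [-1.5, 1.42], [0.17, 2.43], [-1.26, 4.41], [0.16, 1.93], [-2.52, 2.52]. Speed limits (rad/s): [1.89, 1.89, 2.39, 2.39, 3.01, 3.01, 3.01].

## Interface

Orientations are given as [roll, pitch, yaw] about the fixed x, y, z axes, in that order (R = Rz(yaw) Ry(pitch) Rx(roll)).
In Python, from workcell import bot gives the robot as it stands. The module is installed in compiled form; this text tells all that it offers.
- The arm moves only by the tool apply_moves, never from a script. Its arguments are lists of equal length, an entry for each row: "claw": the finger opening in m, from 0 to 0.0854; "xyz": the shift along the tool's x, y, z in m, a list of three; "twist": the turn, a rotation vector about the tool's x, y, z in rad, a list of three. A call has 1 to 20 rows; each row shifts and turns the commanded pose from where the row before left it, along the tool's axes as they then stand; what a row does not reach is not made up. A row lasts 1/10 s, in which the tool goes at most 50 mm and 8.59 degrees, less where a joint would pass 70% of its speed; a pose out of reach is approached as far as the arm can. A call with a gripper value outside its range is refused whole. The fingers move at their own pace and stop on an object; "force" is the grip in N (left out, the last holds). Time passes only in rows, so rows that do not move let the fingers close. It gives the time, the measured TCP pose, the force, the opening and the grip force at its end, in the units of the state.
- bot.observe(): the state, without advancing time (a new reading comes with each control period).
- bot.grab_frame(name): name is "side" or "top" or "wrist"; returns a dict with "img" (384x512x3 uint8, red, green, blue), "vfov" (degrees; the focal length in pixels is half the picture's height over the tangent of half this angle, whatever the lens; pixels are square), "cx", "cy" (the principal point, pixels), "view" (4x4, takes a point from world to camera coordinates). Camera axes: x right, y up, looking along -z (the intrinsics and any distortion apply to the point x, -y, -z); pixel columns grow to the right and rows downward; lengths in m; the calibration is good to about 2 mm. A picture is of the moment at which its call begins. There is no depth.
- bot.job_done(): hands the job in; it is judged then, once.
Trained networks look in the newest picture that a camera, given by its name, has taken for a name from the list of things; names that differ only in an ending like _2 or _b are one class to them, and where a whole thing is asked for, a point or a joint stands for the part that bears it (a point fixed in the world has none). Each returns a list of dicts, best first, with "score" (0 to 1); they miss things now and then, are a little off and sometimes report something else, mostly with a low value. They report only what shows in the picture. A call takes as long as a camera call.
- bot.find_in(camera, query): "position" ([x, y, z] in m, in world coordinates, good to about 4 mm: the middle of the surface that is visible of it).
The state is a dict: "clock": time; "qpos": joint angles; "qd": joint speeds; "joint_efforts": joint torques, N m; "position": TCP position; "tool_rot": TCP orientation; "force": force on the tool from outside, world axes, zero at the start; "moment": the same for the moment, N m; "grip_width": finger opening in m; "finger_force": force on a finger pad.
Only numpy, scipy, OpenCV 4.12 (cv2) and the standard library are available. Lean on these libraries where they do the work, as an engineer would, in place of code of your own. Each camera call takes 0.05 s, during which the arm holds its last target. There are 200 camera calls.

## Task

Lay the small brown wooden block flat and square in the pocket of the drilling jig, fully down on the pocket's floor. Then take the jig's blue hinged drill plate, which is leaning back, by the steel bar handle, bring it forward over the block and hold it at 45 degrees above its closed (level) position so that I can mark the block underneath; the plate falls shut by itself, so finish while still holding it there with the gripper and never let it drop shut. Leave the tape measure, the marker and the chuck key where they are.

Things in the scene. Friction and masses are not known exactly. Their poses are not given: they have to be found in the camera images.
- drill_jig: drilling jig screwed to the bench (fixed, cannot shift): aluminium base plate 150 x 130 x 12 mm with a dark steel pocket on top, two hinge lugs at the far side (top 50 mm above the bench), a thin stop bar behind them (top 58 mm above the bench) and a blue drill plate on the hinge. Origin: centre of its underside, on the bench; x points from its front edge to its hinge side, y along the hinge, z up
- pocket (a point): centre of the pocket's floor, 12 mm above the bench, 15 mm in front of the jig's centre; axes as the jig's. The pocket is 74 mm along x and 54 mm along y (2 mm play on every side of the block). Its walls are 8 mm thick and 11 mm high over its floor; their upper 5 mm flare outward by 3 mm as a lead-in: a wall at the front and one at the rear, and on the two long sides only 10 mm stubs at the corners, so that 54 mm in the middle of each long side are open for fingers
- block_center (a point): centre of the loose brown wooden block, 50 x 70 x 19 mm (x, y, z of its own axes; long axis y), about 0.04 kg, lying flat on the bench, left or right of the jig; it belongs in the pocket with its long axis along the jig's x, either way round, and then stands 8 mm above the pocket walls
- drill_plate (a joint): hinge angle of the blue drill plate (rad): 0 = closed, level over the pocket, its underside 36 mm above the bench (5 mm above the seated block); 0.785 = 45 degrees; 1.57 = upright; 2.0 = leaning back on its stop, as at the start. The plate is 96 mm wide, 8 mm thick, weighs 0.35 kg and swings freely: short of upright it falls shut, beyond upright it falls back
- hinge (a point): a point on the hinge axis, half-way along it, 40 mm above the bench, 60 mm behind the jig's centre; axes as the jig's, the hinge axis is y
- handle (a point): middle of the drill plate's round steel bar handle, 12 mm in diameter, parallel to the hinge and 155 mm from the hinge axis, with 76 mm free between its two arms and 33 mm of free space between the bar's centre and the plate's end half-way along; can be gripped across from above at every angle used here, and turns in the grip. Axes fixed to the plate: -x points from the hinge to the handle. At the start it is about 181 mm above the bench
- tape_measure: bystander: yellow tape measure, 68 x 80 x 38 mm, on the other side of the jig from the block; origin at the centre of its underside
- marker: bystander: white and blue marker pen, 135 mm long, 17 mm thick, lying on the bench behind the jig to the left; origin at its centre, on the bench
- chuck_key: bystander: steel T-shaped chuck key, 70 x 73 x 17 mm, lying on the bench behind the jig to the right; origin at its centre, on the bench

How it is judged:
By the outcome, as a careful person would: the job done as asked, in the order asked, and still so for the second after the job is handed in, while the arm keeps its last pose, push and grip.
It also fails if it takes over 61 s, if anything falls off the work surface, if the arm or the gripper's body presses on something with over 40 N, if the wrist force passes 120 N, or if a joint passes its speed limit or range.

## Working session

There is one attempt and no reset: what is moved stays moved. The work goes in short steps, Python scripts to look and compute and a tool call to move; the robot and the scene stay as the last step left them, time stands still between calls to the robot, and variables do not carry over. Pictures are saved under pics/ and viewed, at most 10 in all, crops included, and the job is handed in when it is done.

Besides the shell and the picture viewer there is one more tool, called after ">>>" in YAML: its name, and indented under it one key for each argument. apply_moves: Moves the arm, as the interface text tells. Its arguments: {"type":"object","properties":{"claw":{"type":"array"},"xyz":{"type":"array"},"twist":{"type":"array"},"force":{"type":"number"}},"required":["claw","xyz","twist"]}

```bash
mkdir -p pics; cat > h.py <<'E'
import numpy as np, cv2
from workcell import bot
def save(cam,fn):
    f=bot.grab_frame(cam); cv2.imwrite('pics/'+fn,f['img'][:,:,::-1]); return f
def proj(f,P):
    P=np.atleast_2d(P); V=np.array(f['view']); c=P@V[:3,:3].T+V[:3,3]
    F=f['img'].shape[0]/2/np.tan(np.radians(f['vfov'])/2)
    return np.c_[f['cx']+F*c[:,0]/-c[:,2], f['cy']-F*c[:,1]/-c[:,2]]
def back(f,uv,z):
    V=np.array(f['view']);R=V[:3,:3];o=-R.T@V[:3,3]
    F=f['img'].shape[0]/2/np.tan(np.radians(f['vfov'])/2)
    uv=np.atleast_2d(uv); d=np.c_[(uv[:,0]-f['cx'])/F,-(uv[:,1]-f['cy'])/F,-np.ones(len(uv))]@R
    return o+d*((z-o[2])/d[:,2])[:,None]
E
python3 - <<'E'
from h import *
np.set_printoptions(precision=4,suppress=True)
s=bot.observe();print(s)
ims=[]
for c in ['top','side']:
    f=save(c,c+'0.png');print(c,{k:v for k,v in f.items() if k!='img'})
    for q in ['block_center','drill_jig','handle','drill_plate','tape_measure','marker','chuck_key','pocket','hinge']:
        print(q,[(np.round(d['position'],3).tolist(),round(d['score'],2)) for d in bot.find_in(c,q)[:2]])
E
```

```text
{'clock': 0.0, 'qpos': array([ 1.1528,  0.522 , -0.0363,  1.6   ,  0.0212,  1.0211, -0.1128]), 'qd': array([-0.0002,  0.0004,  0.001 ,  0.0014,  0.0015,  0.001 , -0.0012]), 'joint_efforts': array([  0.0005, -92.7114,   1.9804, -36.9927,   0.0181,   0.008 ,
        -0.0001]), 'position': array([ 0.2129, -0.5873,  0.2081]), 'tool_rot': array([-3.1405,  0.0001,  0.3478]), 'force': array([-0.3312,  0.5184, -0.225 ]), 'moment': array([0.0011, 0.0167, 0.0356]), 'finger_force': 0.0, 'grip_width': 0.0851855441180061}
top {'vfov': 56.65564922401862, 'cx': 254.63905293069462, 'cy': 189.42250167175325, 'view': array([[-0.0287, -0.9996,  0.0008,  0.0215],
       [ 0.9781, -0.028 ,  0.2061, -0.5874],
       [-0.206 ,  0.0067,  0.9785, -0.8603],
       [ 0.    ,  0.    ,  0.    ,  1.    ]])}
block_center [([0.55, -0.252, 0.018], 0.66)]
drill_jig [([0.51, 0.08, 0.015], 0.57)]
handle []
drill_plate [([0.569, 0.085, 0.116], 0.8)]
tape_measure [([0.51, 0.08, 0.012], 0.69), ([0.503, 0.272, 0.033], 0.67)]
marker [([0.689, 0.203, 0.016], 0.64)]
chuck_key [([0.714, -0.132, 0.009], 0.44), ([0.512, 0.081, 0.013], 0.17)]
pocket [([0.509, 0.075, 0.014], 0.76)]
hinge [([0.51, 0.075, 0.012], 0.62)]
side {'vfov': 46.98962752057123, 'cx': 249.6788090025098, 'cy': 186.8256033442109, 'view': array([[ 0.9896, -0.1422,  0.0236, -0.5516],
       [ 0.0326,  0.3804,  0.9242, -0.0782],
       [-0.1404, -0.9138,  0.3811, -1.2012],
       [ 0.    ,  0.    ,  0.    ,  1.    ]])}
block_center [([0.546, -0.264, 0.022], 0.67)]
drill_jig [([0.532, 0.069, 0.022], 0.81)]
handle [([0.571, 0.073, 0.109], 0.62)]
drill_plate [([0.566, 0.073, 0.115], 0.77)]
tape_measure [([0.497, 0.257, 0.028], 0.9)]
marker [([0.686, 0.184, 0.015], 0.44)]
chuck_key []
pocket [([0.534, 0.059, 0.017], 0.7)]
hinge [([0.684, 0.188, 0.019], 0.64), ([0.532, 0.064, 0.017], 0.56)]
```

View pics/top0.png

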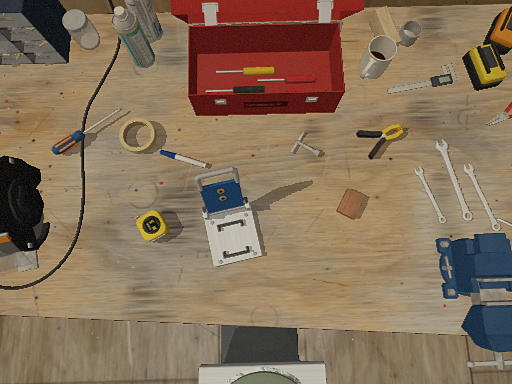

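View pics/side0.png

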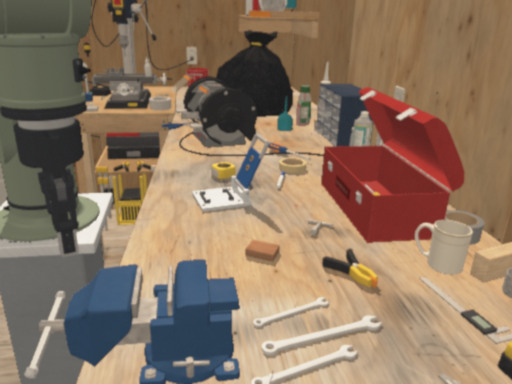

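The top view shows the jig's base at about (232,237), yawed slightly, with the plate leaning back to (220,190). The block is at (351,204), the tape at (152,226), the marker at (185,158) and the key at (306,146). I'll zoom in on the jig and block.

```bash
python3 - <<'E'
import cv2,numpy as np
i=cv2.imread('pics/top0.png')
a=cv2.resize(i[165:270,190:270],None,fx=5.6,fy=5.6,interpolation=cv2.INTER_CUBIC)
b=cv2.resize(i[180:225,325:375],None,fx=6.4,fy=6.4,interpolation=cv2.INTER_CUBIC)
o=np.zeros((588,448+320,3),np.uint8);o[:a.shape[0],:448]=a[:, :448];o[:b.shape[0],448:]=b
cv2.imwrite('pics/z0.png',o)
E
```

```text
(no output)
```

View pics/z0.png

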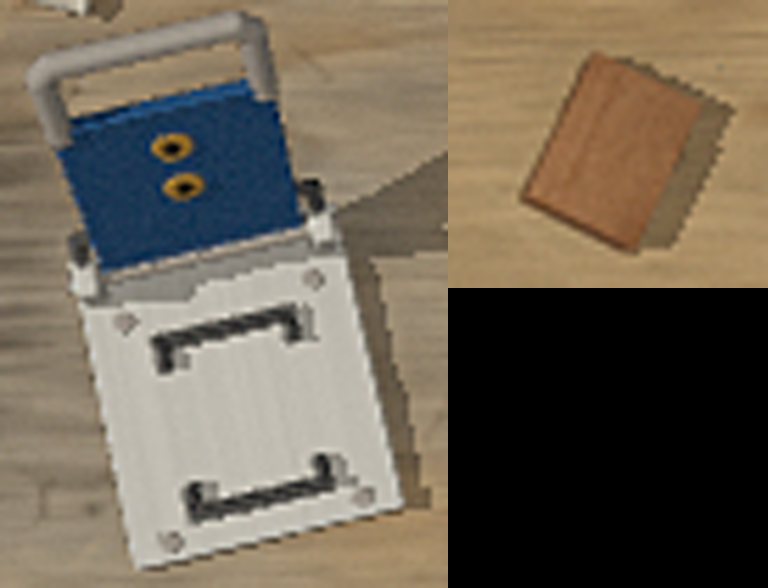

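```bash
python3 - <<'E'
from h import *
np.set_printoptions(precision=4,suppress=True)
f=bot.grab_frame('top')
c=lambda L:[(190+(x+.5)/5.6-.5,165+(y+.5)/5.6-.5) for x,y in L]
b=lambda L:[(325+(x-448)/6.4,180+y/6.4) for x,y in L]
J=back(f,c([(140,570),(402,505),(345,240),(82,305)]),.012)[:,:2];print('base',J)
print('widths',np.linalg.norm(J[0]-J[1]))
y=J[0]-J[1]; print('jig yaw from front',np.arctan2(-y[0],y[1]), 'right edge',np.arctan2(*(J[2]-J[1])[::-1]),np.arctan2(*(J[3]-J[0])[::-1]))
W=back(f,c([(190,522),(335,485),(300,305),(152,343)]),.023)[:,:2];print('pocket walls',W,W.mean(0),[np.linalg.norm(W[i]-W[i-1]) for i in range(4)])
B=back(f,b([(590,50),(703,98),(635,245),(522,195)]),.019)[:,:2];print('block',B,B.mean(0),[np.linalg.norm(B[i]-B[i-1]) for i in range(4)])
l=B[0]+B[1]-B[2]-B[3];s=B[0]+B[3]-B[1]-B[2];print('long dir',np.arctan2(l[1],l[0]),'short',np.arctan2(s[1],s[0]))
H=back(f,c([(40,72),(235,22)]),.181);print('handle',H,H.mean(0))
E
```

```text
base [[ 0.396   0.1146]
 [ 0.4223 -0.0084]
 [ 0.5487  0.015 ]
 [ 0.5209  0.1417]]
widths 0.12577575236931468
jig yaw from front 0.21047806608065397 right edge 0.18276640663093205 0.2134772935051229
pocket walls [[0.4171 0.0902]
 [0.4321 0.0227]
 [0.5165 0.0371]
 [0.5005 0.1072]] [0.4666 0.0643] [np.float64(0.08511355422098367), np.float64(0.06914752967446164), np.float64(0.08565140599999098), np.float64(0.07192726393008841)]
block [[ 0.594  -0.2466]
 [ 0.572  -0.2926]
 [ 0.5106 -0.2585]
 [ 0.5329 -0.2131]] [ 0.5524 -0.2527] [np.float64(0.06966413766131255), np.float64(0.05095670927897682), np.float64(0.07016714096929513), np.float64(0.05059863390712656)]
long dir -0.5043827688610907 short 1.1189458118032156
handle [[0.594  0.1354 0.181 ]
 [0.6126 0.0565 0.181 ]] [0.6033 0.0959 0.181 ]
```

The zoom shows the base's front corners at (140,570) and (402,505) in crop pixels. The block's top corners run from (590,50) to (635,245). The sizes match, with jig yaw about 0.205, pocket at (0.467, 0.064) and block at (0.552, -0.253) with its long axis at -0.504. The vise is near the path, so I'll rise first.

>>> apply_moves:
  claw: [0.085,0.085,0.085,0.085,0.085,0.085,0.085,0.085,0.085,0.085,0.085,0.085,0.085,0.085,0.085,0.085]
  xyz:
    - [0,0,-0.035]
    - [0,0,-0.035]
    - [0,0,-0.035]
    - [0,0,-0.035]
    - [0.036,-0.0165,0]
    - [0.036,-0.0165,0]
    - [0.036,-0.0165,0]
    - [0.036,-0.0165,0]
    - [0.036,-0.0165,0]
    - [0.036,-0.0165,0]
    - [0.036,-0.0165,0]
    - [0.036,-0.0165,0]
    - [0.036,-0.0165,0]
    - [0.036,-0.0165,0]
    - [0.036,-0.0165,0]
    - [0.036,-0.0165,0]
  twist:
    - [0,0,0]
    - [0,0,0]
    - [0,0,0]
    - [0,0,0]
    - [0,0,0]
    - [0,0,0]
    - [0,0,0]
    - [0,0,0]
    - [0,0,0]
    - [0,0,0]
    - [0,0,0]
    - [0,0,0]
    - [0,0,0]
    - [0,0,0]
    - [0,0,0]
    - [0,0,0]

```text
clock: 2.65
position: [0.5527, -0.2529, 0.3488]
tool_rot: [3.141, -0.0, 0.348]
force: [0.4, -0.4, 0.6]
grip_width: 0.0851
finger_force: 0.0
```

>>> apply_moves:
  claw: [0.085,0.085,0.085,0.085,0.085,0.085,0.085,0.085,0.085,0.085]
  xyz:
    - [0,0,0.025]
    - [0,0,0.025]
    - [0,0,0.025]
    - [0,0,0.025]
    - [0,0,0.025]
    - [0,0,0.025]
    - [0,0,0.025]
    - [0,0,0]
    - [0,0,0]
    - [0,0,0]
  twist:
    - [0,0,0.122]
    - [0,0,0.122]
    - [0,0,0.122]
    - [0,0,0.122]
    - [0,0,0.122]
    - [0,0,0.122]
    - [0,0,0.12]
    - [0,0,0]
    - [0,0,0]
    - [0,0,0]

```text
clock: 3.65
position: [0.5524, -0.2545, 0.1752]
tool_rot: [-3.141, -0.002, -0.501]
force: [-0.8, -0.1, 0.9]
grip_width: 0.0848
finger_force: 0.0
```

```bash
python3 - <<'E'
from h import *
np.set_printoptions(precision=4,suppress=True)
s=bot.observe();print(s['clock'],s['position'],s['tool_rot'],s['qpos'])
f=save('wrist','w1.png');print(f['vfov'],f['cx'],f['cy'],f['view'])
print([(d['position'],d['score']) for d in bot.find_in('wrist','block_center')[:2]])
E
```

```text
3.65 [ 0.5524 -0.2545  0.1752] [-3.1412 -0.0019 -0.5014] [ 0.3562  0.5294 -0.0316  1.6817  0.0199  0.9289 -1.7551]
66.48010851848149 255.88761447750224 189.8650422171531 [[-0.4799 -0.8773  0.0002  0.0426]
 [ 0.8458 -0.4627 -0.2657 -0.5598]
 [ 0.2331 -0.1273  0.9641 -0.5064]
 [ 0.      0.      0.      1.    ]]
[([0.5559, -0.2526, 0.0194], 0.83)]
```

View pics/w1.png

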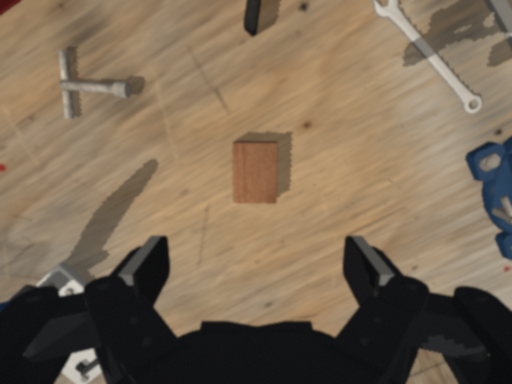

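The wrist view shows the block square to the fingers, with corners at (233,141), (277,141), (276,203) and (234,203). I'll compute its position from these.

```bash
python3 - <<'E'
from h import *
np.set_printoptions(precision=4,suppress=True)
f=bot.grab_frame('wrist')
B=back(f,[(233,141),(277,141),(276.5,203),(233.5,203)],.019)[:,:2];print(B,B.mean(0),[np.linalg.norm(B[i]-B[i-1]) for i in range(4)])
l=B[0]+B[1]-B[2]-B[3];print(np.arctan2(l[1],l[0]))
s=bot.observe();from scipy.spatial.transform import Rotation as R
Rt=R.from_euler('xyz',s['tool_rot']).as_matrix()
print(Rt.T@(np.r_[B.mean(0),.002]-s['position']))
E
```

```text
[[ 0.5945 -0.2485]
 [ 0.5715 -0.2903]
 [ 0.5093 -0.2571]
 [ 0.533  -0.2138]] [ 0.5521 -0.2524] [np.float64(0.07060913750265416), np.float64(0.047709099643639404), np.float64(0.07060926961065792), np.float64(0.04937776472943826)]
-0.5026084975761975
[-0.0013 -0.0018  0.1728]
```

Position agrees with the top view, so I'll descend and grip.

>>> apply_moves:
  claw: [0.085,0.085,0.085,0.085,0.085,0.085,0.085,0.085,0.085,0.04,0.04,0.04,0.04,0.04,0.04,0.04]
  xyz:
    - [-0.001,-0.002,0.03]
    - [0,0,0.03]
    - [0,0,0.03]
    - [0,0,0.03]
    - [0,0,0.025]
    - [0,0,0.015]
    - [0,0,0.01]
    - [0,0,0.003]
    - [0,0,0]
    - [0,0,0]
    - [0,0,0]
    - [0,0,0]
    - [0,0,0]
    - [0,0,0]
    - [0,0,0]
    - [0,0,0]
  twist:
    - [0,0,0]
    - [0,0,0]
    - [0,0,0]
    - [0,0,0]
    - [0,0,0]
    - [0,0,0]
    - [0,0,0]
    - [0,0,0]
    - [0,0,0]
    - [0,0,0]
    - [0,0,0]
    - [0,0,0]
    - [0,0,0]
    - [0,0,0]
    - [0,0,0]
    - [0,0,0]
  force: 35

```text
clock: 5.4
position: [0.5517, -0.252, 0.0007]
tool_rot: [-3.142, 0.0, -0.504]
force: [-0.1, 0.5, 0.4]
grip_width: 0.0401
finger_force: 0.0
```

```bash
python3 - <<'E'
from h import *
s=bot.observe();print(s['grip_width'],s['finger_force'],s['position'])
save('wrist','w2.png')
E
```

```text
0.040115553598508616 0.0 [ 0.55173891 -0.25197431  0.00066854]
```

View pics/w2.png

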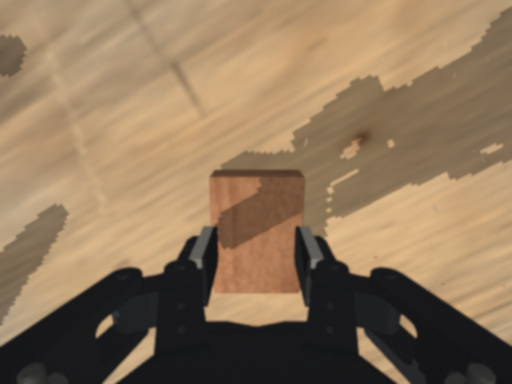

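```bash
python3 - <<'E'
from h import *
np.set_printoptions(precision=4,suppress=True)
f=bot.grab_frame('wrist')
t=-.504;x=np.array([np.cos(t),np.sin(t)]);y=np.array([-x[1],x[0]]);c=np.array([.5521,-.2524])
for z in(0,.019,.026):
  print(z,proj(f,[np.r_[c+a*.035*x+b*.025*y,z] for a,b in((1,1),(1,-1),(-1,-1),(-1,1))]).round(0).tolist())
p=np.array([.5517,-.252])
for z in(0.001,.01,.02,.03,.04): print(z,proj(f,[np.r_[p+a*.011*x+b*.02*y,z] for a,b in((1,1),(1,-1),(-1,-1),(-1,1))]).round(0).tolist())
print(back(f,[(210,177),(303,177),(302,293),(211,293)],.019))
E
```

```text
0 [[214.0, 167.0], [301.0, 167.0], [297.0, 276.0], [218.0, 276.0]]
0.019 [[209.0, 174.0], [307.0, 174.0], [301.0, 294.0], [214.0, 294.0]]
0.026 [[207.0, 177.0], [309.0, 177.0], [303.0, 302.0], [212.0, 301.0]]
0.001 [[224.0, 208.0], [291.0, 208.0], [290.0, 242.0], [225.0, 242.0]]
0.01 [[222.0, 214.0], [293.0, 214.0], [292.0, 249.0], [223.0, 249.0]]
0.02 [[220.0, 220.0], [295.0, 220.0], [294.0, 258.0], [221.0, 258.0]]
0.03 [[217.0, 228.0], [298.0, 228.0], [296.0, 267.0], [219.0, 267.0]]
0.04 [[215.0, 236.0], [301.0, 236.0], [299.0, 278.0], [216.0, 278.0]]
[[ 0.5933 -0.2472  0.019 ]
 [ 0.5704 -0.2888  0.019 ]
 [ 0.5096 -0.258   0.019 ]
 [ 0.5348 -0.2123  0.019 ]]
```

The image and the 40 mm reading agree that the pads closed just above the block, since the tips sit higher than I assumed. I'll reopen and feel downward in small steps.

>>> apply_moves:
  claw: [0.06,0.065,0.065,0.065,0.065]
  xyz:
    - [0,0,0]
    - [0,0,0]
    - [0,0,0.002]
    - [0,0,0.002]
    - [0,0,0]
  twist:
    - [0,0,0]
    - [0,0,0]
    - [0,0,0]
    - [0,0,0]
    - [0,0,0]

```text
clock: 6.0
position: [0.5516, -0.2519, -0.0037]
tool_rot: [3.142, 0.0, -0.504]
force: [0.2, 0.1, -0.6]
grip_width: 0.0651
finger_force: 0.0
```

>>> apply_moves:
  claw: [0.065,0.065,0.065,0.065]
  xyz:
    - [0,0,0.002]
    - [0,0,0.002]
    - [0,0,0]
    - [0,0,0]
  twist:
    - [0,0,0]
    - [0,0,0]
    - [0,0,0]
    - [0,0,0]

```text
clock: 6.4
position: [0.5517, -0.252, -0.0074]
tool_rot: [3.142, 0.0, -0.504]
force: [0.5, 0.3, 0.6]
grip_width: 0.0651
finger_force: 0.0
```

>>> apply_moves:
  claw: [0.065,0.065,0.065,0.065]
  xyz:
    - [0,0,0.002]
    - [0,0,0.002]
    - [0,0,0.001]
    - [0,0,0]
  twist:
    - [0,0,0]
    - [0,0,0]
    - [0,0,0]
    - [0,0,0]

```text
clock: 6.8
position: [0.5516, -0.2519, -0.0125]
tool_rot: [3.142, 0.0, -0.504]
force: [-0.6, -0.6, -0.7]
grip_width: 0.0651
finger_force: 0.0
```

>>> apply_moves:
  claw: [0.055,0.045,0.045,0.045,0.045,0.045]
  xyz:
    - [0,0,0]
    - [0,0,0]
    - [0,0,0]
    - [0,0,0]
    - [0,0,0]
    - [0,0,0]
  twist:
    - [0,0,0]
    - [0,0,0]
    - [0,0,0]
    - [0,0,0]
    - [0,0,0]
    - [0,0,0]
  force: 35

```text
clock: 7.4
position: [0.5517, -0.252, -0.012]
tool_rot: [-3.142, -0.0, -0.504]
force: [-1.8, 1.1, 6.0]
grip_width: 0.049
finger_force: 35.8
```

Gripped at 49 mm. I'll lift and carry the block to above the pocket.

>>> apply_moves:
  claw: [0.045,0.045,0.045,0.045,0.045,0.045,0.045,0.045,0.045,0.045,0.045,0.045,0.045,0.045,0.045,0.045]
  xyz:
    - [0,0,-0.015]
    - [0,0,-0.03]
    - [0,0,-0.045]
    - [0,0,-0.045]
    - [0,0,-0.045]
    - [-0.0227,-0.0236,0]
    - [-0.0227,-0.0236,0]
    - [-0.0227,-0.0236,0]
    - [-0.0227,-0.0236,0]
    - [-0.0227,-0.0236,0]
    - [-0.0227,-0.0236,0]
    - [-0.0227,-0.0236,0]
    - [-0.0227,-0.0236,0]
    - [-0.0227,-0.0236,0]
    - [-0.0227,-0.0236,0]
    - [0,0,0]
  twist:
    - [0,0,0]
    - [0,0,0]
    - [0,0,0]
    - [0,0,0]
    - [0,0,0]
    - [0,0,0]
    - [0,0,0]
    - [0,0,0]
    - [0,0,0]
    - [0,0,0]
    - [0,0,0]
    - [0,0,0]
    - [0,0,0]
    - [0,0,0]
    - [0,0,0]
    - [0,0,0]

```text
clock: 9.0
position: [0.4662, 0.0682, 0.1688]
tool_rot: [-3.14, -0.0, -0.499]
force: [0.2, -1.3, -1.2]
grip_width: 0.0485
finger_force: 36.7
```

>>> apply_moves:
  claw: [0.045,0.045,0.045,0.045,0.045,0.045,0.045,0.045]
  xyz:
    - [0,0,0]
    - [0,0,0]
    - [0,0,0]
    - [0,0,0]
    - [0,0,0]
    - [0,0,0]
    - [0,0,0]
    - [0,0,0]
  twist:
    - [0,0,-0.118]
    - [0,0,-0.118]
    - [0,0,-0.118]
    - [0,0,-0.118]
    - [0,0,-0.118]
    - [0,0,-0.118]
    - [0,0,0]
    - [0,0,0]

```text
clock: 9.8
position: [0.4672, 0.0639, 0.1682]
tool_rot: [3.141, -0.001, 0.2]
force: [0.2, 0.3, 0.0]
grip_width: 0.0489
finger_force: 36.7
```

```bash
python3 - <<'E'
from h import *
np.set_printoptions(precision=4,suppress=True)
s=bot.observe();print(s['clock'],s['position'],s['tool_rot'],s['qpos'],s['force'])
f=save('wrist','w3.png');np.save('w3v.npy',[f['view']])
cv2.imwrite('pics/w3z.png',cv2.resize(cv2.imread('pics/w3.png')[:,100:400],None,fx=1.56,fy=1.56,interpolation=cv2.INTER_CUBIC))
for q in('pocket','block_center'):print([(d['position'],d['score']) for d in bot.find_in('wrist',q)[:2]])
E
```

```text
9.8 [0.4672 0.0639 0.1682] [ 3.1414 -0.0006  0.1995] [-0.0447  0.345  -0.2696  2.0244  0.1279  0.7873 -1.7608] [0.1978 0.2729 0.0295]
[([0.5486, 0.0835, 0.0791], 0.74)]
[([0.4763, 0.0654, 0.1978], 0.57)]
```

View pics/w3z.png

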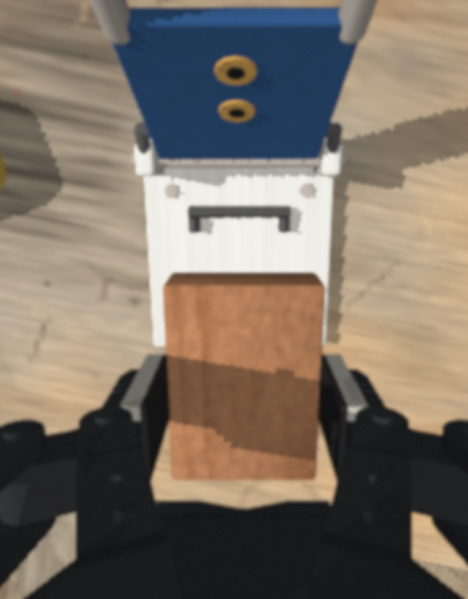

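The wrist view shows the block held squarely, with the rear pocket wall at crop (190-291, 208) and the base edges at columns 147 and 330. I'll compute the residual offset.

```bash
python3 - <<'E'
from h import *
np.set_printoptions(precision=4,suppress=True)
f=bot.grab_frame('wrist');s=bot.observe()
c=lambda L:[(100+(x+.5)/1.56-.5,(y+.5)/1.56-.5) for x,y in L]
a=s['tool_rot'][2];Rz=np.array([[np.cos(a),np.sin(a)],[-np.sin(a),np.cos(a)]])
rel=lambda L,z:(back(f,c(L),z)[:,:2]-s['position'][:2])@Rz.T   # in yaw frame (x fwd,y left)
w=rel([(190,208),(291,208)],.023);print('rear wall outer top',w,w.mean(0))
e=rel([(147,178),(154,343),(330,178),(326,343)],.012);print('base edges L,L,R,R',e, 'yaw err',np.arctan2(e[1,1]-e[0,1],e[1,0]-e[0,0])-np.pi,np.arctan2(e[3,1]-e[2,1],e[3,0]-e[2,0])-np.pi)
z=s['position'][2]+.031
b=rel([(168,288),(321,288),(316,479),(173,479)],z);print('block',b,b.mean(0))
sc=rel([(172,190),(308,190)],.0135);print('screws',sc,sc.mean(0))
E
```

```text
rear wall outer top [[ 0.0437  0.036 ]
 [ 0.0437 -0.0313]] [0.0437 0.0023]
base edges L,L,R,R [[ 0.0628  0.0658]
 [-0.0567  0.0673]
 [ 0.0628 -0.0583]
 [-0.0567 -0.0614]] yaw err -0.012438209730023964 -6.257317130295924
block [[ 0.034   0.0232]
 [ 0.034  -0.0228]
 [-0.0331 -0.0242]
 [-0.0331  0.0245]] [0.0004 0.0002]
screws [[ 0.055   0.0489]
 [ 0.055  -0.0435]] [0.055  0.0027]
```

>>> apply_moves:
  claw: [0.045,0.045,0.045,0.045,0.045,0.045,0.045,0.045,0.045,0.045,0.045,0.045,0.045]
  xyz:
    - [-0.001,-0.002,0.02]
    - [0,0,0.03]
    - [0,0,0.03]
    - [0,0,0.03]
    - [0,0,0.02]
    - [0,0,0.015]
    - [0,0,0.008]
    - [0,0,0.003]
    - [0,0,0.003]
    - [0,0,0.003]
    - [0,0,0.002]
    - [0,0,0]
    - [0,0,0]
  twist:
    - [0,0,-0.006]
    - [0,0,0]
    - [0,0,0]
    - [0,0,0]
    - [0,0,0]
    - [0,0,0]
    - [0,0,0]
    - [0,0,0]
    - [0,0,0]
    - [0,0,0]
    - [0,0,0]
    - [0,0,0]
    - [0,0,0]

```text
clock: 11.3
position: [0.4657, 0.0661, 0.0039]
tool_rot: [3.142, -0.0, 0.21]
force: [0.3, 0.2, -0.1]
grip_width: 0.0488
finger_force: 36.7
```

>>> apply_moves:
  claw: [0.045,0.045,0.045,0.045,0.045]
  xyz:
    - [0,0,0.001]
    - [0,0,0.001]
    - [0,0,0.0015]
    - [0,0,0.001]
    - [0,0,0]
  twist:
    - [0,0,0]
    - [0,0,0]
    - [0,0,0]
    - [0,0,0]
    - [0,0,0]

```text
clock: 11.8
position: [0.4657, 0.0661, -0.0001]
tool_rot: [3.141, -0.0, 0.21]
force: [-4.9, -0.9, 23.3]
grip_width: 0.0486
finger_force: 39.1
```

>>> apply_moves:
  claw: [0.052,0.058,0.062,0.062,0.062,0.062,0.062,0.062,0.062,0.062,0.062]
  xyz:
    - [0,0,-0.001]
    - [0,0,0]
    - [0,0,0]
    - [0,0,0]
    - [0,0,-0.015]
    - [0,0,-0.03]
    - [0,0,-0.03]
    - [0,0,-0.03]
    - [0,0,-0.03]
    - [0,0,-0.03]
    - [0,0,0]
  twist:
    - [0,0,0]
    - [0,0,0]
    - [0,0,0]
    - [0,0,0]
    - [0,0,0]
    - [0,0,0]
    - [0,0,0]
    - [0,0,0]
    - [0,0,0]
    - [0,0,0]
    - [0,0,0]

```text
clock: 12.9
position: [0.4673, 0.0663, 0.1684]
tool_rot: [3.141, -0.005, 0.209]
force: [0.5, 1.0, -0.5]
grip_width: 0.0621
finger_force: 0.0
```

```bash
python3 - <<'E'
from h import *
np.set_printoptions(precision=4,suppress=True)
s=bot.observe();print(s['clock'],s['position'],s['tool_rot'],s['force'])
f=save('wrist','w4.png')
cv2.imwrite('pics/w4z.png',cv2.resize(cv2.imread('pics/w4.png')[80:300,130:380],None,fx=2.7,fy=2.7,interpolation=cv2.INTER_CUBIC))
print([(d['position'],d['score']) for d in bot.find_in('wrist','block_center')[:2]])
E
```

```text
12.9 [0.4673 0.0663 0.1684] [ 3.1414 -0.0051  0.2093] [ 0.4857  1.0138 -0.5223]
[([0.4718, 0.0674, 0.0314], 0.9)]
```

View pics/w4z.png

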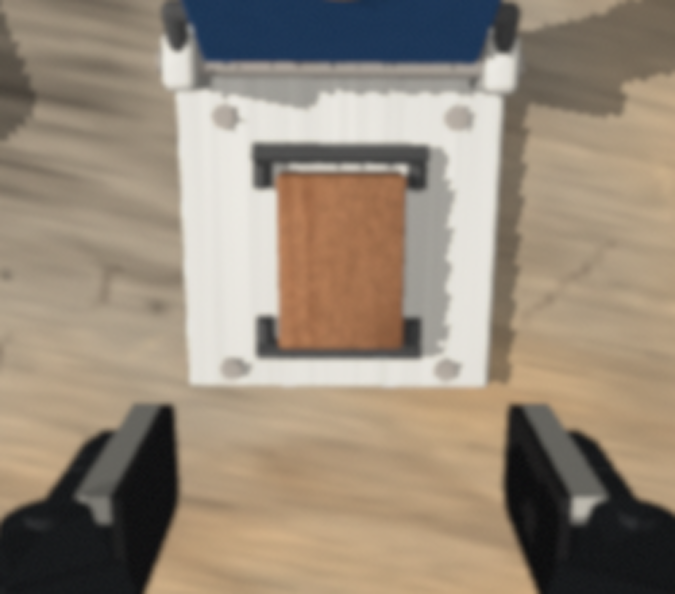

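The block is in the pocket and square to it. I'll check that its top is level at 31 mm, then work out the handle approach.

```bash
python3 - <<'E'
from h import *
np.set_printoptions(precision=4,suppress=True)
f=bot.grab_frame('wrist');s=bot.observe()
c=lambda L:[(130+(x+.5)/2.7-.5,80+(y+.5)/2.7-.5) for x,y in L]
a=.207;X=np.array([np.cos(a),np.sin(a)]);Y=np.array([-X[1],X[0]])
fr=lambda P:np.c_[(P[:,:2]-[.466,.066])@X,(P[:,:2]-[.466,.066])@Y]
print('block top',fr(back(f,c([(278,172),(406,172),(404,348),(278,348)]),.031)))
print('walls rear outer',fr(back(f,c([(252,146),(429,146),(257,356),(421,356)]),.023)))
print('base front',fr(back(f,c([(190,384),(487,384)]),.012)))
sd=save('side','s1.png')
for cam in('side','wrist','top'):
  if cam=='top': g=save('top','t1.png')
  print(cam,[(np.round(d['position'],4),d['score']) for d in bot.find_in(cam,'handle')[:2]])
i=cv2.imread('pics/s1.png')[120:230,170:300];cv2.imwrite('pics/s1z.png',cv2.resize(i,None,fx=5,fy=5,interpolation=cv2.INTER_CUBIC))
E
```

```text
block top [[ 0.0342  0.0241]
 [ 0.0343 -0.0239]
 [-0.0355 -0.0249]
 [-0.0356  0.0254]]
walls rear outer [[ 0.0431  0.0345]
 [ 0.0433 -0.0331]
 [-0.0419  0.0347]
 [-0.0417 -0.0326]]
base front [[-0.0587  0.065 ]
 [-0.0583 -0.0626]]
side [(array([0.5724, 0.077 , 0.1117]), 0.73), (array([0.5415, 0.0497, 0.0417]), 0.49)]
wrist [(array([0.5678, 0.0874, 0.1187]), 0.78)]
top [(array([0.6858, 0.2011, 0.0151]), 0.28)]
```

View pics/s1z.png

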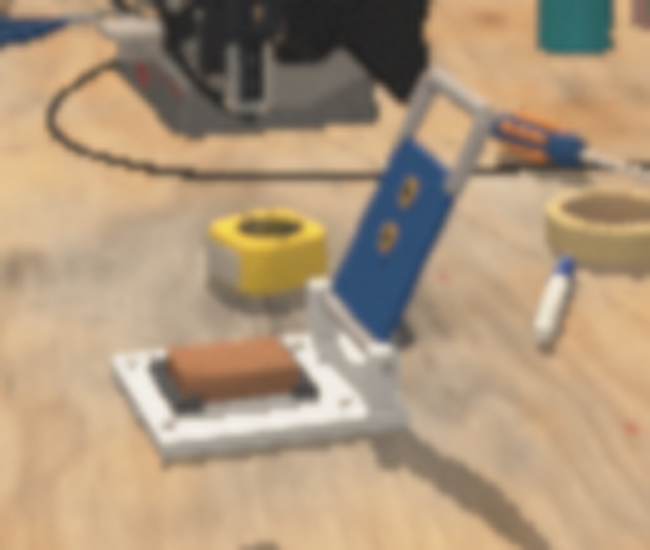

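The side view shows the block flat in the pocket, standing evenly above the walls, with the plate still leaning back. The hinge comes out at (0.540, 0.082) and the bar at (0.603, 0.0955, 0.181), matching the top view. Next I'll rise, turn to yaw 1.777 and go above the bar.

>>> apply_moves:
  claw: [0.055,0.055,0.055,0.055,0.055,0.055,0.055,0.055,0.055,0.055,0.055,0.055,0.055,0.055,0.055,0.055,0.055,0.055]
  xyz:
    - [0,0,-0.03]
    - [0,0,-0.03]
    - [0,0,-0.022]
    - [0,0,0]
    - [0,0,0]
    - [0,0,0]
    - [0,0,0]
    - [0,0,0]
    - [0,0,0]
    - [0,0,0]
    - [0,0,0]
    - [0,0.02,0]
    - [0,0.025,0]
    - [0,0.03,0]
    - [0,0.03,0]
    - [0,0.02,0]
    - [0,0.014,0]
    - [0,0,0]
  twist:
    - [0,0,-0.1425]
    - [0,0,-0.1425]
    - [0,0,-0.1425]
    - [0,0,-0.1425]
    - [0,0,-0.1425]
    - [0,0,-0.1425]
    - [0,0,-0.1425]
    - [0,0,-0.1425]
    - [0,0,-0.1425]
    - [0,0,-0.1425]
    - [0,0,-0.1425]
    - [0,0,0]
    - [0,0,0]
    - [0,0,0]
    - [0,0,0]
    - [0,0,0]
    - [0,0,0]
    - [0,0,0]

```text
clock: 15.1
position: [0.6024, 0.095, 0.246]
tool_rot: [-3.14, -0.001, 1.777]
force: [-1.5, 0.5, -0.4]
grip_width: 0.055
finger_force: 0.0
```

```bash
python3 - <<'E'
from h import *
np.set_printoptions(precision=4,suppress=True)
s=bot.observe();print(s['clock'],s['position'],s['tool_rot'],s['qpos'],s['grip_width'])
f=save('wrist','w5.png')
a=.207;X=np.array([np.cos(a),np.sin(a)]);Y=np.array([-X[1],X[0]]);H=np.array([.603,.0955])
print(proj(f,[np.r_[H+k*Y,.181] for k in(-.038,0,.038)]), (H-s['position'][:2])@X,(H-s['position'][:2])@Y)
E
```

```text
15.1 [0.6024 0.095  0.246 ] [-3.1404 -0.0009  1.7774] [ 0.11    0.5058 -0.5345  1.5778  0.2746  1.1349 -0.2798] 0.05503202370459092
[[255.9212 237.8321]
 [255.945  195.0137]
 [255.9709 148.3889]] 0.0006485434177687113 0.0003625187425953145
```

View pics/w5.png

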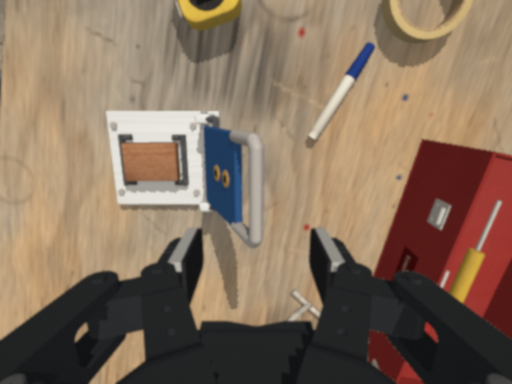

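The wrist view shows the bar at column 256, centred between the fingers, with the block seated in the pocket. I'll descend and grip it.

>>> apply_moves:
  claw: [0.055,0.055,0.055,0.055,0.055,0.04,0.03,0.02,0.01,0.005,0.005,0.005,0.005]
  xyz:
    - [0,0.0005,0.02]
    - [0,0,0.025]
    - [0,0,0.02]
    - [0,0,0.013]
    - [0,0,0.006]
    - [0,0,0]
    - [0,0,0]
    - [0,0,0]
    - [0,0,0]
    - [0,0,0]
    - [0,0,0]
    - [0,0,0]
    - [0,0,0]
  twist:
    - [0,0,0]
    - [0,0,0]
    - [0,0,0]
    - [0,0,0]
    - [0,0,0]
    - [0,0,0]
    - [0,0,0]
    - [0,0,0]
    - [0,0,0]
    - [0,0,0]
    - [0,0,0]
    - [0,0,0]
    - [0,0,0]
  force: 30

```text
clock: 16.45
position: [0.6025, 0.0948, 0.1636]
tool_rot: [3.141, 0.0, 1.777]
force: [0.1, 0.4, 6.3]
grip_width: 0.0052
finger_force: 4.7
```

The fingers closed on top of the bar. As with the block, the real tips are about 20 mm behind the reported TCP. I'll reopen and go 20 mm lower.

>>> apply_moves:
  claw: [0.03,0.05,0.055,0.055,0.055,0.055,0.055]
  xyz:
    - [0,0,-0.003]
    - [0,0,0]
    - [0,0,0]
    - [0,0,0.008]
    - [0,0,0.008]
    - [0,0,0.006]
    - [0,0,0]
  twist:
    - [0,0,0]
    - [0,0,0]
    - [0,0,0]
    - [0,0,0]
    - [0,0,0]
    - [0,0,0]
    - [0,0,0]

```text
clock: 17.15
position: [0.6016, 0.0946, 0.1429]
tool_rot: [-3.14, -0.0, 1.777]
force: [0.2, 0.2, 0.5]
grip_width: 0.0548
finger_force: 0.0
```

>>> apply_moves:
  claw: [0.04,0.03,0.02,0.01,0.005,0.005,0.005]
  xyz:
    - [0,0,0]
    - [0,0,0]
    - [0,0,0]
    - [0,0,0]
    - [0,0,0]
    - [0,0,0]
    - [0,0,0]
  twist:
    - [0,0,0]
    - [0,0,0]
    - [0,0,0]
    - [0,0,0]
    - [0,0,0]
    - [0,0,0]
    - [0,0,0]
  force: 30

```text
clock: 17.85
position: [0.6025, 0.0947, 0.1445]
tool_rot: [3.141, 0.0, 1.777]
force: [1.0, 0.2, 2.6]
grip_width: 0.0108
finger_force: 29.4
```

Bar gripped at 10.8 mm. I'll compute the arc rows.

```bash
python3 -c "
import numpy as np
t=np.linspace(2.0,.785,21);x=-.155*np.cos(t);z=.155*np.sin(t)
print([[0,round(a,4),round(-b,4)] for a,b in zip(np.diff(x),np.diff(z))])"
```

```text
[[0, np.float64(-0.0087), np.float64(-0.0037)], [0, np.float64(-0.0089), np.float64(-0.0031)], [0, np.float64(-0.0091), np.float64(-0.0026)], [0, np.float64(-0.0092), np.float64(-0.002)], [0, np.float64(-0.0093), np.float64(-0.0015)], [0, np.float64(-0.0094), np.float64(-0.0009)], [0, np.float64(-0.0094), np.float64(-0.0003)], [0, np.float64(-0.0094), np.float64(0.0002)], [0, np.float64(-0.0094), np.float64(0.0008)], [0, np.float64(-0.0093), np.float64(0.0014)], [0, np.float64(-0.0092), np.float64(0.002)], [0, np.float64(-0.0091), np.float64(0.0025)], [0, np.float64(-0.0089), np.float64(0.0031)], [0, np.float64(-0.0087), np.float64(0.0036)], [0, np.float64(-0.0085), np.float64(0.0041)], [0, np.float64(-0.0082), np.float64(0.0046)], [0, np.float64(-0.0079), np.float64(0.0051)], [0, np.float64(-0.0076), np.float64(0.0056)], [0, np.float64(-0.0072), np.float64(0.006)], [0, np.float64(-0.0069), np.float64(0.0065)]]
```

>>> apply_moves:
  claw: [0.005,0.005,0.005,0.005,0.005,0.005]
  xyz:
    - [0,-0.0087,-0.0037]
    - [0,-0.0089,-0.0031]
    - [0,-0.0091,-0.0026]
    - [0,-0.0092,-0.002]
    - [0,-0.0093,-0.0015]
    - [0,0,0]
  twist:
    - [0,0,0]
    - [0,0,0]
    - [0,0,0]
    - [0,0,0]
    - [0,0,0]
    - [0,0,0]

```text
clock: 18.45
position: [0.5567, 0.0853, 0.1573]
tool_rot: [-3.141, 0.0, 1.777]
force: [-0.8, 3.0, 2.1]
grip_width: 0.0109
finger_force: 30.8
```

>>> apply_moves:
  claw: [0.005,0.005,0.005,0.005,0.005,0.005,0.005]
  xyz:
    - [0,-0.0094,-0.0009]
    - [0,-0.0094,-0.0003]
    - [0,-0.0094,0.0002]
    - [0,-0.0094,0.0008]
    - [0,-0.0093,0.0014]
    - [0,-0.0092,0.002]
    - [0,0,0]
  twist:
    - [0,0,0]
    - [0,0,0]
    - [0,0,0]
    - [0,0,0]
    - [0,0,0]
    - [0,0,0]
    - [0,0,0]

```text
clock: 19.15
position: [0.5014, 0.0737, 0.1536]
tool_rot: [-3.14, 0.0, 1.777]
force: [-0.7, 5.1, 1.4]
grip_width: 0.0108
finger_force: 30.7
```

>>> apply_moves:
  claw: [0.005,0.005,0.005,0.005,0.005,0.005]
  xyz:
    - [0,-0.0091,0.0025]
    - [0,-0.0089,0.0031]
    - [0,-0.0087,0.0036]
    - [0,-0.0085,0.0041]
    - [0,-0.0082,0.0046]
    - [0,0,0]
  twist:
    - [0,0,0]
    - [0,0,0]
    - [0,0,0]
    - [0,0,0]
    - [0,0,0]
    - [0,0,0]

```text
clock: 19.75
position: [0.459, 0.0646, 0.1354]
tool_rot: [-3.14, 0.0, 1.777]
force: [-3.4, 2.6, 5.5]
grip_width: 0.0106
finger_force: 30.8
```

>>> apply_moves:
  claw: [0.005,0.005,0.005,0.005,0.005,0.005,0.005]
  xyz:
    - [0,-0.0079,0.0051]
    - [0,-0.0076,0.0056]
    - [0,-0.0072,0.006]
    - [0,-0.0069,0.0065]
    - [0,0,0]
    - [0,0,0]
    - [0,0,0]
  twist:
    - [0,0,0]
    - [0,0,0]
    - [0,0,0]
    - [0,0,0]
    - [0,0,0]
    - [0,0,0]
    - [0,0,0]

```text
clock: 20.45
position: [0.4316, 0.0588, 0.1129]
tool_rot: [-3.141, 0.0, 1.777]
force: [-0.3, 0.7, -1.2]
grip_width: 0.0104
finger_force: 30.4
```

```bash
python3 - <<'E'
from h import *
np.set_printoptions(precision=4,suppress=True)
s=bot.observe();print(s['clock'],s['position'],s['tool_rot'],s['force'],s['grip_width'])
a=.207;X=np.array([np.cos(a),np.sin(a)]);h=np.array([.5397,.082])
d=(s['position'][:2]-h)@X;print('X rel',d,'angle from X',np.arccos(-d/.155))
f=save('side','s2.png');i=cv2.imread('pics/s2.png')[90:230,140:300]
H=[np.r_[h-.155*np.cos(t)*X,.04+.155*np.sin(t)] for t in(.698,.785,.873)];print(((proj(f,H)-[140,90])*4).round(0))
print(((proj(f,[np.r_[h,.04]])-[140,90])*4).round(0))
cv2.imwrite('pics/s2z.png',cv2.resize(i,None,fx=4,fy=4,interpolation=cv2.INTER_CUBIC))
E
```

```text
20.45 [0.4316 0.0588 0.1129] [-3.1412  0.0002  1.7771] [-0.2979  0.672  -1.2443] 0.010437856871971078
X rel -0.11056701082985639 angle from X 0.7765500893725658
[[246. 266.]
 [258. 252.]
 [272. 238.]]
[[401. 377.]]
```

View pics/s2z.png

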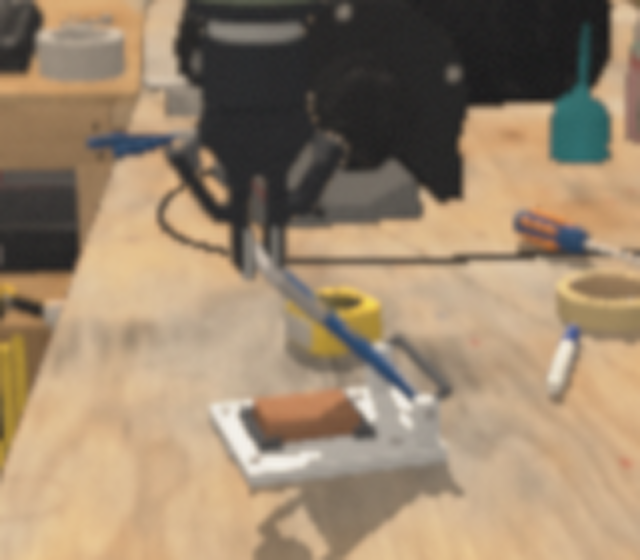

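The side view shows the bar between the fingertips at about (260,250), matching the predicted 45° point (258,252), with the block seated below. I'll hold for one second to check that it's stable.

>>> apply_moves:
  claw: [0.005,0.005,0.005,0.005,0.005,0.005,0.005,0.005,0.005,0.005,0.005,0.005]
  xyz:
    - [0,0,0]
    - [0,0,0]
    - [0,0,0]
    - [0,0,0]
    - [0,0,0]
    - [0,0,0]
    - [0,0,0]
    - [0,0,0]
    - [0,0,0]
    - [0,0,0]
    - [0,0,0]
    - [0,0,0]
  twist:
    - [0,0,0]
    - [0,0,0]
    - [0,0,0]
    - [0,0,0]
    - [0,0,0]
    - [0,0,0]
    - [0,0,0]
    - [0,0,0]
    - [0,0,0]
    - [0,0,0]
    - [0,0,0]
    - [0,0,0]

```text
clock: 21.7
position: [0.4315, 0.0589, 0.1128]
tool_rot: [-3.141, 0.0, 1.777]
force: [0.3, -1.8, 0.0]
grip_width: 0.0103
finger_force: 30.5
```

```bash
python3 -c "
from workcell import bot
print(bot.job_done())"
```

```text
the job is handed in; nothing more can be done
None
```

The block lies flat and square on the pocket floor, and the gripper is holding the drill plate by its bar at about 45° above closed. I handed the job in at about 22 s of the 61 s; the tape measure, marker and chuck key were not touched.

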